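# Open the sprung tin and put the biscuit press away

### The arm

A 6-joint arm with a two-finger parallel gripper is mounted at the origin on the work surface. World frame = base frame: x ahead of the robot, y to its left, z up, the work surface at z = 0. Lengths are in m, angles in rad, forces in N, time in s.
With the tool pointing down it reaches from about 0.25 to 0.775 m from the base axis. Payload 4 kg.
Tool frame: the origin (TCP) lies at the very end of the fingers, on their centre line; the grasp point (between the pads) lies 19 mm behind it; z points along the fingers, y is the line along which they close (so a half turn about z gives the same grasp; the last joint's range is limited). The gripper opens to 94 mm and grips with 3 to 60 N. Pads are 16 mm wide; open, the fingers measure 119 mm over their backs; the gripper's body (75 mm by 177 mm) begins 78 mm behind the grasp point.
Start: joints at [1.089, 0.087, 1.371, -0, 1.684, -0.103], TCP at [0.203, 0.511, 0.206] pointing down, gripper open.
Joint ranges: [-3.1, 3.1], [-0.76, 2.03], [0.27, 2.55], [-1.08, 4.22], [0.17, 2.65], [-2.57, 2.57]. Speed limits (rad/s): [2.79, 2.79, 3.14, 3.14, 3.14, 3.14].

### API

Orientations are given as [roll, pitch, yaw] about the fixed x, y, z axes, in that order (R = Rz(yaw) Ry(pitch) Rx(roll)).
In Python, from bench import robot gives the robot as it stands. The module is installed in compiled form; this text tells all that it offers.
- The arm moves only by the tool move_arm, never from a script. Its argument "deltas" is one flat list of numbers, 7 for each row, row after row: the turn, a rotation vector about the tool's x, y, z in rad, then the shift along the tool's x, y, z in cm, then the closure, from -1 (fully open) to 1 (shut). A call has 1 to 8 rows; each row is the pose to reach, as a shift and turn from the pose commanded when the call began, along the tool's axes at that moment; what a row does not reach only later rows make up. A row lasts 1/10 s, in which the tool goes at most 50 mm and 8.59 degrees, less where a joint would pass 70% of its speed; a pose out of reach is approached as far as the arm can. A call with a gripper value outside its range is refused whole. The fingers move at their own pace and stop on an object; the grip force is fixed at half the most. Time passes only in rows, so rows that repeat a pose let the fingers close. It gives the time, the measured TCP pose, the force, the opening and the grip force at its end, in the units of the state.
- robot.get_obs(): the state, without advancing time (a new reading comes with each control period).
- robot.snapshot(name): name is "scene" or "top"; returns a dict with "image" (384x512x3 uint8, red, green, blue), "depth" (384x512 float32, m along the optical axis (not along the pixel's ray), 0 where there is no reading), "fov_y" (degrees; the focal length in pixels is half the picture's height over the tangent of half this angle, whatever the lens; pixels are square), "cx", "cy" (the principal point, pixels), "origin" and "orientation" of the camera in the world. Camera axes: x right, y up, looking along -z (the intrinsics and any distortion apply to the point x, -y, -z); pixel columns grow to the right and rows downward; lengths in m; the calibration is good to about 2 mm. A picture is of the moment at which its call begins.
- robot.close_job(): hands the job in; it is judged then, once.
The state is a dict: "time": time; "joint_positions": joint angles; "qvel": joint speeds; "joint_torque": joint torques, N m; "tool_pos": TCP position; "ee_rot": TCP orientation; "wrist_force": force on the tool from outside, world axes, zero at the start; "wrist_torque": the same for the moment, N m; "width": finger opening in m; "finger_force": force on a finger pad.
Only numpy, scipy, OpenCV 4.12 (cv2) and the standard library are available. Lean on these libraries where they do the work, as an engineer would, in place of code of your own. Each camera call takes 0.05 s, during which the arm holds its last target. There are 200 camera calls.

### The job

Press the release button on the front of the steel tin so that its sprung lid pops ajar, then steady the lid and ease it up and back, without flinging it, until it rests fully open by itself. Then lower the wooden biscuit press gently, without dropping it, onto the floor of the tin, flat and grip upward, and let go; leave the lid open and do not disturb the scale, jug or baking tray.

Things in the scene. Friction and masses are not known exactly. Their poses are not given: they have to be found in the camera images.
- tin: Steel storage tin, fixed to the bench: 170 (x) by 200 (y) by 80 mm high, walls and floor 4 mm. Origin: centre of its underside. -x is its front (roughly towards the robot), z up. On the front a block 60 mm wide, 55 mm high reaches from x = -85 to -160 mm and carries the release button. A latch bolt 20 mm wide sticks out 14 mm inside the front wall, 12 mm below the rim
- button_top (a point): Centre of the top of the round black release button (32 mm across), at (-130, 0, 79) mm in the tin's frame when up. It is pressed straight down, 8 mm of travel against a spring (1.5 N to start, about 5 N fully down, plus a little latch friction); the latch lets go at about 5 mm. It springs back and does not pull the lid shut again
- lid (a joint): Lid angle (rad): 0 shut and latched. Once released, spring leaves at the hinge throw it up and it settles ajar at about 0.5 (front edge about 165 mm above the bench). Let go below upright (1.57) it falls back to 0.5; past upright it sinks slowly back and rests by itself on its stop at 1.85. Hinge damped, lid about 0.3 kg
- lid_edge (a point): Middle of the lid's rolled front edge (bead of 10 mm diameter, 200 mm long along the tin's y), 175 mm from the hinge axis; moves with the lid. The lid is a 4 mm steel panel, 204 mm wide; its inner side has a catch tab 20 mm wide, 26 mm deep, in the middle, 26 mm from this edge
- lid_hinge (a point): Middle of the hinge axis, which runs along the tin's y at (85, 0, 82) mm in the tin's frame
- press: Loose wooden biscuit press, about 0.2 kg: block 110 (x) by 66 (y) by 18 mm, with a bar grip on top that runs along x, 90 mm long, 18 mm wide, from 18 to 48 mm above the underside. Origin: centre of the underside, z up
- scale: White kitchen scale, 160 by 180 by 51 mm, beyond the work. Origin: centre of its underside. Leave alone
- jug: Clear plastic jug, 100 mm wide, 130 mm high, to the robot's left. Origin: centre of its underside. Leave alone
- tray: Flat dark baking tray of brown biscuits, 240 by 300 by 18 mm, fixed, to the robot's right. Origin: centre of its underside. Leave alone
Things that resemble listed ones, but are neither listed nor needed, are in the scene too. Several things look just like the press: the one meant starts farthest from the robot's base.

How it is judged:
On the way, in this order (a step that is already met when the one before it is completed fails the run):
1. the lid has been released and stands ajar (value of joint lid between 0.35 and 1.4 rad), for 0.2 s.
2. the lid rests fully open and still (value of joint lid above 1.7 rad and velocity of joint lid below 0.1 rad/s), for 0.3 s.
At the end, for the whole second after the job is handed in: The lid rests open by itself (more than 1.7 rad), and the press lies at rest inside the tin, its underside within 5 mm of the tin's floor and within 0.1 rad of level, grip up (value of joint lid above 1.7 rad and x of press in the frame of tin between -0.06 and 0.06 m and y of press in the frame of tin between -0.075 and 0.075 m and z of press in the frame of tin below 0.009 m and angle between press's own z axis and vertical below 0.1 rad and linear speed of press below 0.02 m/s); the robot touches nothing.
It fails at once if the lid is flung: faster than 2.5 rad/s beyond 1.45 rad (value of joint lid above 1.45 rad and velocity of joint lid above 2.5 rad/s).
It fails at once if the press is dropped: it moves faster than 0.7 m/s (a fall of more than 25 mm) while not held (linear speed of press above 0.7 m/s and contact force between press and the fingers below 0.05 N).
It fails at once if the scale is moved by more than 20 mm (distance of scale from where it was at the start of the episode above 0.02 m).
It fails at once if the jug is moved by more than 20 mm (distance of jug from where it was at the start of the episode above 0.02 m).
It fails at once if the tray is struck with more than 5 N (contact force between tray and anything else above 5 N).
It also fails if it takes over 72 s, if anything falls off the work surface, if the arm or the gripper's body presses on something with over 40 N, if the wrist force passes 120 N, or if a joint passes its speed limit or range.

## Working session

There is one attempt and no reset: what is moved stays moved. The work goes in short steps, Python scripts to look and compute and a tool call to move; the robot and the scene stay as the last step left them, time stands still between calls to the robot, and variables do not carry over. Pictures are saved under pics/ and viewed, at most 10 in all, crops included, and the job is handed in when it is done.

Besides the shell and the picture viewer there is one more tool, called after ">>>" as name(argument=value, ...) on one line, values as JSON. move_arm: Moves the arm, as the interface text tells. Its arguments: {"type":"object","properties":{"deltas":{"type":"array","items":{"type":"number"}}},"required":["deltas"]}

```bash
mkdir -p pics; cat > h.py <<'E'
import numpy as np, cv2
from scipy.spatial.transform import Rotation as R
from bench import robot
def rot(o):
    o=np.array(o,float)
    if o.shape==(3,3): return o
    return R.from_euler('xyz',o).as_matrix() if o.size==3 else R.from_quat(o).as_matrix()
def cloud(s):
    h,w=s['depth'].shape; f=h/2/np.tan(np.radians(s['fov_y'])/2)
    u,v=np.meshgrid(np.arange(w),np.arange(h)); d=s['depth']
    c=np.stack([(u-s['cx'])/f*d,-(v-s['cy'])/f*d,-d],-1)
    return c@rot(s['orientation']).T+np.array(s['origin'])
def ray(s,u,v,z):
    h=s['depth'].shape[0]; f=h/2/np.tan(np.radians(s['fov_y'])/2)
    d=rot(s['orientation'])@np.array([(u-s['cx'])/f,-(v-s['cy'])/f,-1]); o=np.array(s['origin'])
    return o+d*(z-o[2])/d[2]
def save(s,n): cv2.imwrite('pics/'+n,s['image'][:,:,::-1])
E
python3 - <<'E'
from h import *
a=robot.snapshot('top');b=robot.snapshot('scene')
im=np.hstack([a['image'],b['image']])
cv2.imwrite('pics/a.png',cv2.resize(a['image'][:,:,::-1],(800,600)));cv2.imwrite('pics/b.png',cv2.resize(b['image'][:,:,::-1],(800,600)))
for s in(a,b): print({k:v for k,v in s.items() if k not in('image','depth')}, (s['depth']>0).mean())
print(robot.get_obs())
E
```

```text
{'fov_y': 44.434227346566246, 'cx': 260.6461276958254, 'cy': 189.36085567559888, 'origin': array([ 0.23536334, -0.03339471,  1.66422579]), 'orientation': array([ 0.18813837,  0.0139273 , -1.58828157])} 0.995880126953125
{'fov_y': 45.852752807869244, 'cx': 256.25478263756753, 'cy': 184.74738819924963, 'origin': array([ 1.10943997, -0.75693802,  1.46506512]), 'orientation': array([0.5779174 , 0.00797623, 0.64103737])} 0.9957733154296875
{'time': 0.1, 'joint_positions': array([ 1.08888864e+00,  8.78932843e-02,  1.37208106e+00, -1.55444416e-05,
        1.68358937e+00, -1.03104143e-01]), 'qvel': array([ 0.0006937 , -0.00263393, -0.00398294,  0.00104841,  0.00021677,
       -0.00059456]), 'joint_torque': array([ 2.39763118e-03, -3.41252339e+01, -3.03301156e+01,  7.20449514e-02,
        3.04045086e-02, -1.03315347e-04]), 'tool_pos': array([0.20318059, 0.51057284, 0.20442575]), 'ee_rot': array([-3.13963048e+00, -1.87496814e-04,  2.76278719e+00]), 'wrist_force': array([0.31083427, 0.05585708, 0.28860009]), 'wrist_torque': array([-0.02340425,  0.00979552,  0.00267915]), 'finger_force': 0.0, 'width': 0.0941335841781276}
```

View pics/a.png

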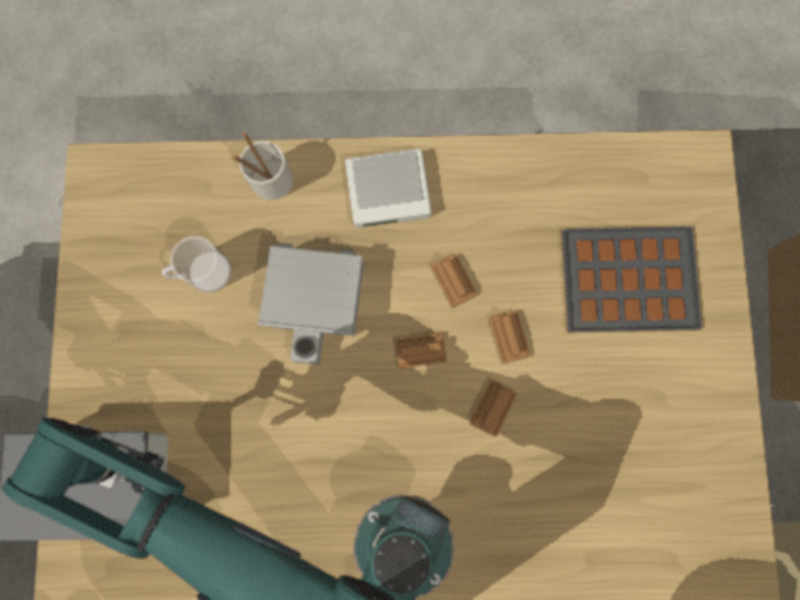

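View pics/b.png

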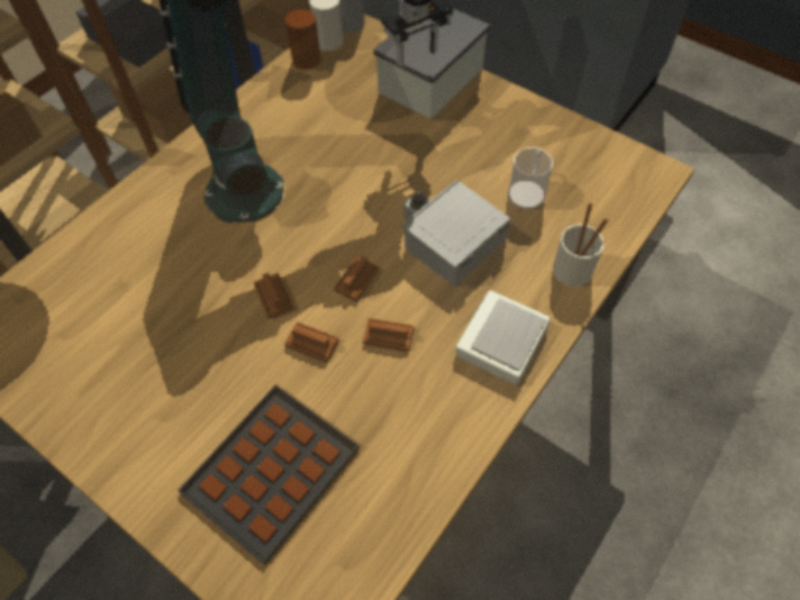

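The top view shows the tin at about (310,290), its button at (305,347), and the farthest press at (455,280). The other presses are at (508,336), (420,350) and (493,407). The scene view agrees: tin at (455,230), the farthest press at (388,334).

```bash
cat > m.py <<'E'
from h import *
def rect(P,m):
    q=P[m]; r=cv2.minAreaRect((q[:,:2]*1000).astype(np.float32)); return np.round(r[0],1),np.round(r[1],1),round(r[2],2),len(q),np.round(np.percentile(q[:,2],[5,50,95]),4)
def comp(m,u,v):
    n,l=cv2.connectedComponents(m.astype(np.uint8)); 
    k=l[v,u]
    return l==k if k else m&False
if __name__=='__main__':
    for n,seeds in(('top',{'lid':(198,190),'button':(195,222),'press':(291,179),'p2':(325,215),'p3':(269,224)}),('scene',{'lid':(292,145),'button':(268,129),'press':(248,213)})):
        s=robot.snapshot(n);P=cloud(s);Z=P[...,2]; hsv=cv2.cvtColor(s['image'],cv2.COLOR_RGB2HSV)
        bench=P[(abs(Z)<.02)]; print(n,'bench z',np.median(bench[:,2]))
        for k,(u,v) in seeds.items():
            p=P[v,u]; r=np.hypot(P[...,0]-p[0],P[...,1]-p[1])
            if k=='lid': m=comp((Z>.076)&(Z<.1)&(r<.2),u,v)
            elif k=='button': m=(r<.03)&(abs(Z-p[2])<.006)
            else:
                m=comp((Z>.010)&(r<.09),u,v); print(k,'grip',rect(P,m&(Z>.040)))
            print(k,p.round(4),hsv[v,u],rect(P,m))
            if k=='button':
                d=(r<.04)&(hsv[...,2]<70)&(Z>.05); print(' dark',d.sum(),P[d].mean(0) if d.any() else 0)
E
python3 m.py
```

```text
top bench z -0.0007095414329012506
lid [0.5381 0.1977 0.087 ] [ 25  17 168] (array([559.5, 196.3]), array([207.5, 190.4]), 82.38, 3076, array([0.0816, 0.0881, 0.0947]))
button [0.4291 0.208  0.0805] [21 43 59] (array([429.6, 211.8]), array([27.8, 27.2]), 0.82, 60, array([0.0748, 0.0791, 0.0836]))
 dark 71 [0.43211514 0.21023422 0.07719764]
press grip (array([ 585.5, -121.2]), array([90.4, 17.9]), 24.58, 119, array([0.0412, 0.0464, 0.0522]))
press [ 0.5787 -0.1236  0.0464] [ 15 132 168] (array([ 584.8, -122. ]), array([110.1,  67. ]), 25.94, 530, array([0.012 , 0.0186, 0.0493]))
p2 grip (array([ 451.7, -243.4]), array([88.6, 19.1]), 14.22, 126, array([0.0413, 0.0466, 0.0511]))
p2 [ 0.4494 -0.2378  0.043 ] [ 15 129 166] (array([ 452.3, -243.7]), array([110.2,  66.6]), 13.4, 562, array([0.012 , 0.019 , 0.0496]))
p3 grip (array([425., -42.]), array([18.7, 88.8]), 7.29, 134, array([0.0413, 0.0474, 0.0535]))
p3 [ 0.4205 -0.0429  0.0543] [ 15 140 118] (array([427.3, -42.1]), array([ 70.3, 110.1]), 7.18, 574, array([0.0118, 0.0187, 0.0502]))
scene bench z 0.0018397510149553709
lid [0.5667 0.1809 0.0922] [ 22  27 182] (array([559. , 197.2]), array([211.7, 195. ]), 83.19, 2081, array([0.0834, 0.0907, 0.0969]))
button [0.4357 0.2057 0.0707] [12 78 49] (array([434.6, 206.9]), array([40.2, 39.8]), 34.9, 41, array([0.066 , 0.0697, 0.0762]))
 dark 65 [0.43374414 0.20453359 0.0746779 ]
press grip (array([ 586.3, -124.2]), array([89. , 23.5]), 26.69, 127, array([0.041 , 0.0489, 0.0536]))
press [ 0.59   -0.1299  0.031 ] [ 14 150  75] (array([ 587.2, -123.9]), array([110. ,  72.1]), 26.14, 494, array([0.0141, 0.022 , 0.0515]))
```

>>> move_arm(deltas=[0,0,-0.253,-31.8,-19.5,6,1,0,0,-0.253,-31.8,-19.5,6,1,0,0,-0.253,-31.8,-19.5,6,1,0,0,-0.253,-31.8,-19.5,6,1,0,0,-0.253,-31.8,-19.5,6,1,0,0,-0.253,-31.8,-19.5,6,1,0,0,-0.253,-31.8,-19.5,6,1,0,0,-0.253,-31.8,-19.5,6,1])

```text
time: 1.0
tool_pos: [0.4278, 0.2093, 0.1447]
ee_rot: [-3.141, -0.0, 3.013]
wrist_force: [-0.2, -0.2, -0.6]
width: 0.0337
finger_force: 0.0
```

>>> move_arm(deltas=[0,0,0,0,0,0,1,0,0,0,0,0,0,1])

```text
time: 1.2
tool_pos: [0.4266, 0.212, 0.1452]
ee_rot: [3.141, -0.001, 3.014]
wrist_force: [-0.1, 0.8, -0.5]
width: 0.0174
finger_force: 0.0
```

>>> move_arm(deltas=[0,0,0,0,0,3,1,0,0,0,0,0,5.5,1,0,0,0,0,0,6.2,1,0,0,0,0,0,6.6,1,0,0,0,0,0,6.9,1,0,0,0,0,0,7.2,1,0,0,0,0,0,7.3,1])

```text
time: 1.9
tool_pos: [0.4273, 0.2131, 0.0736]
ee_rot: [3.14, 0.002, 3.016]
wrist_force: [-2.4, 1.0, 3.6]
width: 0.0003
finger_force: 1.9
```

```bash
cat > lid.py <<'E'
from h import *
T=np.array([.560,.1965]); yw=-.125
ex=np.array([np.cos(yw),np.sin(yw)]); ey=np.array([-ex[1],ex[0]])
def tinframe(P): d=P[...,:2]-T; return np.stack([d@ex,d@ey,P[...,2]],-1)
if __name__=='__main__':
    for n in('top','scene'):
        s=robot.snapshot(n);Q=tinframe(cloud(s)); save(s,n+'_%.1f.png'%robot.get_obs()['time'])
        for y in(-80,-40,40,80):
            m=(abs(Q[...,1]-y/1e3)<.012)&(Q[...,0]>-.12)&(Q[...,0]<.2)&(Q[...,2]>.07)
            q=Q[m]; i=np.argsort(q[:,0]); print(n,y,m.sum(),(q[i][::max(1,len(i)//7)][:,[0,2]]*1000).round().tolist())
E
python3 lid.py; python3 -c "
from h import *
print(robot.get_obs()['joint_positions'].round(3))"
```

```text
top -80 406 [[-120.0, 206.0], [-83.0, 108.0], [-54.0, 98.0], [-26.0, 103.0], [1.0, 99.0], [31.0, 95.0], [62.0, 93.0]]
top -40 493 [[-119.0, 462.0], [-105.0, 463.0], [-87.0, 436.0], [-60.0, 104.0], [-26.0, 109.0], [9.0, 99.0], [46.0, 88.0], [82.0, 87.0]]
top 40 213 [[-119.0, 450.0], [-11.0, 103.0], [5.0, 96.0], [20.0, 96.0], [35.0, 100.0], [51.0, 92.0], [66.0, 86.0], [81.0, 84.0]]
top 80 255 [[-42.0, 106.0], [-23.0, 96.0], [-5.0, 99.0], [13.0, 98.0], [32.0, 93.0], [51.0, 89.0], [71.0, 86.0], [92.0, 85.0]]
scene -80 350 [[-120.0, 216.0], [-100.0, 208.0], [-68.0, 129.0], [-34.0, 119.0], [2.0, 107.0], [34.0, 108.0], [66.0, 95.0]]
scene -40 610 [[-120.0, 272.0], [-111.0, 207.0], [-99.0, 267.0], [-87.0, 434.0], [-75.0, 426.0], [-24.0, 127.0], [32.0, 109.0], [85.0, 84.0]]
scene 40 308 [[-120.0, 213.0], [-108.0, 444.0], [-63.0, 126.0], [-29.0, 122.0], [3.0, 114.0], [33.0, 101.0], [62.0, 99.0]]
scene 80 295 [[-119.0, 213.0], [-99.0, 204.0], [-61.0, 129.0], [-31.0, 126.0], [3.0, 115.0], [35.0, 105.0], [64.0, 90.0], [95.0, 88.0]]
[ 3.430e-01 -1.000e-02  1.738e+00  1.000e-03  1.412e+00 -1.103e+00]
```

>>> move_arm(deltas=[0,0,0,1,0,-3,1,0,-0.15,0,2,-1,-6,1,0,-0.3,0,1,-3,-8,1,0,-0.45,0,0,-4,-10,1,0,-0.6,0,-1,-5,-10.2,1,0,-0.75,0,-2,-5,-10.2,1,0,-0.8,0,-2.6,-5,-10.2,1,0,-0.8,0,-2.6,-5,-10.2,1])

```text
time: 2.8
tool_pos: [0.4449, 0.1591, 0.1723]
ee_rot: [-3.139, 0.799, 3.02]
wrist_force: [0.4, -0.1, -1.1]
width: 0.0007
finger_force: 0.0
```

```bash
python3 lid.py; python3 -c "
from lid import *
o=robot.get_obs(); print(o['joint_positions'].round(3), tinframe(o['tool_pos'])*1e3, o['ee_rot'],rot(o['ee_rot']).round(2))
s=robot.snapshot('scene');save(s,'c.png')"
```

```text
top -80 324 [[-86.0, 83.0], [-57.0, 160.0], [-35.0, 150.0], [-11.0, 141.0], [11.0, 131.0], [38.0, 109.0], [65.0, 95.0], [94.0, 80.0]]
top -40 334 [[-119.0, 195.0], [-67.0, 171.0], [-44.0, 152.0], [-22.0, 142.0], [2.0, 131.0], [28.0, 119.0], [53.0, 100.0], [81.0, 87.0]]
top 40 308 [[-85.0, 71.0], [-57.0, 168.0], [-35.0, 149.0], [-13.0, 137.0], [12.0, 125.0], [35.0, 113.0], [60.0, 97.0]]
top 80 323 [[-86.0, 84.0], [-58.0, 162.0], [-36.0, 156.0], [-13.0, 132.0], [14.0, 120.0], [38.0, 114.0], [65.0, 93.0], [93.0, 90.0]]
scene -80 317 [[-85.0, 80.0], [-57.0, 170.0], [-31.0, 147.0], [-5.0, 136.0], [19.0, 125.0], [44.0, 113.0], [70.0, 97.0], [94.0, 86.0]]
scene -40 295 [[-120.0, 195.0], [-59.0, 164.0], [-34.0, 156.0], [-9.0, 140.0], [16.0, 130.0], [40.0, 113.0], [63.0, 102.0], [86.0, 79.0]]
scene 40 264 [[-73.0, 171.0], [-50.0, 155.0], [-24.0, 148.0], [-3.0, 134.0], [20.0, 123.0], [43.0, 121.0], [66.0, 97.0], [84.0, 92.0]]
scene 80 261 [[-72.0, 171.0], [-47.0, 161.0], [-24.0, 142.0], [1.0, 139.0], [25.0, 120.0], [47.0, 114.0], [70.0, 98.0], [94.0, 84.0]]
[ 0.562 -0.53   2.141 -0.594  0.949 -0.676] [-107.97336229  -50.81635006  175.10021678] [3.14101447 0.80025526 3.01574391] [[-0.69  0.13  0.71]
 [ 0.09  0.99 -0.09]
 [-0.72  0.   -0.7 ]]
```

View pics/c.png

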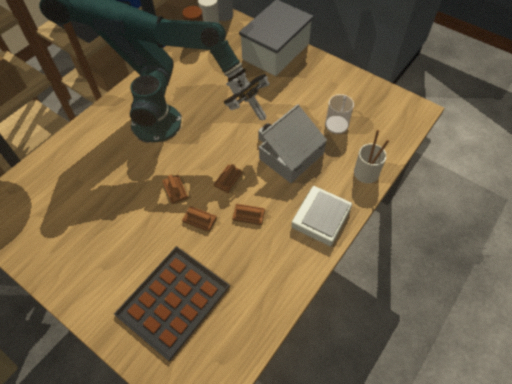

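>>> move_arm(deltas=[0,0,0,0,0,2,1,0,0,0,-0.2,0,4,1,0,0,0,-0.3,0,5.5,1,0,0,0,-0.3,0,5.8,1,0,0,0,-0.3,0,5.8,1])

```text
time: 3.45
tool_pos: [0.4904, 0.1535, 0.1366]
ee_rot: [-3.142, 0.8, 3.014]
wrist_force: [-0.6, 0.4, -0.4]
width: 0.0009
finger_force: 0.0
```

```bash
cat > plan.py <<'E'
from lid import *
import sys
# args: th1 al1 nrows ; d L
o=robot.get_obs(); p=tinframe(o['tool_pos'])[[0,2]]*1e3; M=rot(o['ee_rot'])
z=M[:,2]; al0=np.arctan2(-z[2],z[:2]@ex); print('tcp',p.round(1),tinframe(o['tool_pos'])[1],'alpha',al0.round(3),o['wrist_force'].round(1))
t=lambda a:np.array([np.cos(a),-np.sin(a)]); n=lambda a:np.array([np.sin(a),np.cos(a)])
th=list(map(float,sys.argv[1].split(','))); L=float(sys.argv[2]); d=13
for h in th:
    a=min(max(.77+(h-.5)*.8/1.0,al0),1.57)
    q=np.array([85-175*np.cos(h),82+175*np.sin(h)])-d*n(a)+L*t(a)-p
    print(h,'turn_y %.3f x %.2f z %.2f'%(a-al0,-q@n(al0)/10,q@t(al0)/10))
E
python3 plan.py .5,.55,.6,.65,.7,.75,.8,.85,.9,.95,1.0,1.05,1.1,1.15,1.2,1.25 22
```

```text
tcp [-63.7 136.6] -0.0513343309238421 alpha 0.771 [-0.6  0.4 -0.4]
0.5 turn_y 0.000 x -0.46 z -0.19
0.55 turn_y 0.039 x -1.23 z -0.45
0.6 turn_y 0.079 x -2.00 z -0.68
0.65 turn_y 0.119 x -2.78 z -0.87
0.7 turn_y 0.159 x -3.57 z -1.02
0.75 turn_y 0.199 x -4.37 z -1.12
0.8 turn_y 0.239 x -5.17 z -1.19
0.85 turn_y 0.279 x -5.97 z -1.22
0.9 turn_y 0.319 x -6.77 z -1.20
0.95 turn_y 0.359 x -7.57 z -1.15
1.0 turn_y 0.399 x -8.37 z -1.05
1.05 turn_y 0.439 x -9.15 z -0.91
1.1 turn_y 0.479 x -9.93 z -0.74
1.15 turn_y 0.519 x -10.70 z -0.52
1.2 turn_y 0.559 x -11.46 z -0.27
1.25 turn_y 0.599 x -12.20 z 0.02
```

>>> move_arm(deltas=[0,0,0,-0.5,0,-0.2,1,0,0.04,0,-1.2,0,-0.4,1,0,0.08,0,-2,0,-0.7,1,0,0.12,0,-2.8,0,-0.9,1,0,0.16,0,-3.6,0,-1.0,1,0,0.2,0,-4.4,0,-1.1,1,0,0.24,0,-5.2,0,-1.2,1,0,0.28,0,-6,0,-1.2,1])

```text
time: 4.25
tool_pos: [0.5224, 0.1502, 0.1894]
ee_rot: [3.14, 0.519, 3.016]
wrist_force: [-1.6, -0.3, 0.2]
width: 0.0005
finger_force: 0.6
```

```bash
python3 lid.py|grep -E ' (40|80) '; python3 plan.py .85,.9,.95,1.0,1.05,1.1,1.15,1.2,1.25,1.3,1.35 22
```

```text
top 40 286 [[-120.0, 299.0], [-93.0, 315.0], [-61.0, 308.0], [-17.0, 209.0], [5.0, 178.0], [29.0, 155.0], [53.0, 131.0], [83.0, 88.0]]
top 80 209 [[-34.0, 221.0], [-21.0, 212.0], [-4.0, 184.0], [14.0, 170.0], [33.0, 148.0], [51.0, 131.0], [71.0, 107.0], [89.0, 93.0]]
scene 40 290 [[-119.0, 305.0], [-27.0, 221.0], [-11.0, 201.0], [7.0, 179.0], [27.0, 159.0], [47.0, 144.0], [68.0, 95.0], [86.0, 74.0]]
scene 80 241 [[-31.0, 222.0], [-11.0, 205.0], [4.0, 183.0], [19.0, 174.0], [36.0, 151.0], [55.0, 132.0], [74.0, 108.0], [93.0, 89.0]]
tcp [-29.4 191.2] -0.05044216577834672 alpha 1.046 [-1.6  0.7 -0.3]
0.85 turn_y 0.004 x 0.29 z 0.22
0.9 turn_y 0.044 x -0.49 z 0.01
0.95 turn_y 0.084 x -1.27 z -0.15
1.0 turn_y 0.124 x -2.06 z -0.27
1.05 turn_y 0.164 x -2.86 z -0.36
1.1 turn_y 0.204 x -3.66 z -0.40
1.15 turn_y 0.244 x -4.45 z -0.40
1.2 turn_y 0.284 x -5.25 z -0.36
1.25 turn_y 0.324 x -6.04 z -0.28
1.3 turn_y 0.364 x -6.83 z -0.16
1.35 turn_y 0.404 x -7.61 z -0.00
```

>>> move_arm(deltas=[0,0.04,0,-0.6,0,0,1,0,0.08,0,-1.3,0,-0.15,1,0,0.12,0,-2.1,0,-0.25,1,0,0.16,0,-2.9,0,-0.35,1,0,0.2,0,-3.7,0,-0.4,1,0,0.24,0,-4.5,0,-0.4,1,0,0.28,0,-5.2,0,-0.35,1,0,0.32,0,-6,0,-0.3,1])

```text
time: 5.15
tool_pos: [0.5723, 0.1438, 0.2207]
ee_rot: [3.142, 0.199, 3.017]
wrist_force: [-0.1, 0.8, -0.0]
width: 0.0002
finger_force: 0.3
```

```bash
python3 lid.py|grep -E ' (40|80) '; python3 plan.py 1.2,1.25,1.28,1.31,1.34,1.37,1.4,1.43,1.46,1.49,1.52,1.55,1.58,1.61,1.64,1.67,1.7 22; python3 -c "
from h import *
print(robot.get_obs()['joint_positions'].round(3))"
```

```text
top 40 10 [[-87.0, 75.0], [-86.0, 72.0], [-85.0, 86.0], [-84.0, 78.0], [-84.0, 74.0], [-84.0, 79.0], [-83.0, 80.0], [-83.0, 78.0], [-81.0, 78.0], [-81.0, 80.0]]
top 80 0 []
scene 40 260 [[-87.0, 78.0], [8.0, 366.0], [36.0, 240.0], [47.0, 229.0], [56.0, 196.0], [66.0, 154.0], [77.0, 124.0], [90.0, 92.0]]
scene 80 180 [[29.0, 256.0], [39.0, 234.0], [46.0, 215.0], [55.0, 174.0], [65.0, 157.0], [72.0, 125.0], [81.0, 105.0], [92.0, 86.0]]
tcp [ 20.4 220.7] -0.05097608263985833 alpha 1.369 [-1.9 -0.2 -0.4]
1.2 turn_y 0.000 x 0.69 z -0.16
1.25 turn_y 0.001 x -0.17 z -0.29
1.28 turn_y 0.025 x -0.64 z -0.38
1.31 turn_y 0.049 x -1.11 z -0.45
1.34 turn_y 0.073 x -1.58 z -0.51
1.37 turn_y 0.097 x -2.06 z -0.55
1.4 turn_y 0.121 x -2.53 z -0.58
1.43 turn_y 0.145 x -3.01 z -0.59
1.46 turn_y 0.169 x -3.49 z -0.59
1.49 turn_y 0.193 x -3.96 z -0.57
1.52 turn_y 0.201 x -4.47 z -0.52
1.55 turn_y 0.201 x -4.99 z -0.43
1.58 turn_y 0.201 x -5.50 z -0.33
1.61 turn_y 0.201 x -6.01 z -0.21
1.64 turn_y 0.201 x -6.52 z -0.08
1.67 turn_y 0.201 x -7.02 z 0.07
1.7 turn_y 0.201 x -7.52 z 0.23
[ 0.185  0.034  1.411 -0.061  1.504 -1.261]
```

>>> move_arm(deltas=[0,0.02,0,-0.6,0,-0.3,1,0,0.05,0,-1.1,0,-0.4,1,0,0.07,0,-1.6,0,-0.5,1,0,0.1,0,-2.1,0,-0.5,1,0,0.12,0,-2.5,0,-0.5,1,0,0.14,0,-3,0,-0.5,1,0,0.17,0,-3.5,0,-0.5,1,0,0.2,0,-4,0,-0.5,1])

```text
time: 6.05
tool_pos: [0.6102, 0.139, 0.2331]
ee_rot: [-3.142, -0.0, 3.016]
wrist_force: [-0.0, 0.2, -0.1]
width: 0.0004
finger_force: 0.1
```

>>> move_arm(deltas=[0,0,0,-0.4,0,0.1,1,0,0,0,-0.8,0,0.1,1,0,0,0,-1.2,0,0.2,1,0,0,0,-1.6,0,0.3,1,0,0,0,-2,0,0.4,1,0,0,0,-2.4,0,0.5,1,0,0,0,-2.7,0,0.6,1,0,0,0,-3,0,0.6,1])

```text
time: 6.85
tool_pos: [0.6406, 0.1348, 0.2266]
ee_rot: [-3.142, -0.0, 3.016]
wrist_force: [0.4, 0.9, 0.5]
width: 0.0005
finger_force: 0.0
```

```bash
python3 lid.py|grep -E 'scene'; python3 plan.py 1.65 22; python3 -c "
from h import *
s=robot.snapshot('scene');save(s,'d.png')"
```

```text
scene -80 1058 [[-120.0, 589.0], [52.0, 412.0], [77.0, 476.0], [91.0, 469.0], [101.0, 460.0], [109.0, 483.0], [117.0, 202.0], [142.0, 575.0]]
scene -40 961 [[-96.0, 568.0], [-56.0, 562.0], [-34.0, 527.0], [-14.0, 604.0], [67.0, 613.0], [107.0, 608.0], [120.0, 339.0], [131.0, 264.0]]
scene 40 109 [[-88.0, 78.0], [89.0, 367.0], [98.0, 122.0], [106.0, 370.0], [115.0, 194.0], [120.0, 253.0], [124.0, 260.0], [130.0, 260.0]]
scene 80 65 [[31.0, 84.0], [93.0, 106.0], [98.0, 124.0], [108.0, 167.0], [117.0, 202.0], [123.0, 232.0], [126.0, 260.0], [131.0, 259.0]]
tcp [ 87.8 226.6] -0.05123458833325153 alpha 1.571 [-0.6 -0.7 -0.3]
1.65 turn_y -0.001 x 0.19 z -0.78
```

View pics/d.png

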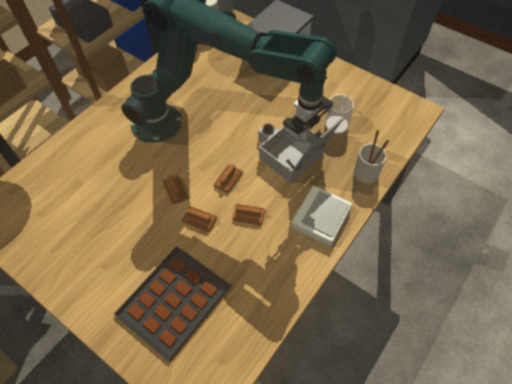

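>>> move_arm(deltas=[0,0,0,2,0,0,0,0,0,0,5,0,0,-1,0,0,-0.1,5,-5,0,-1,0,0,-0.2,5,-10,0,-1,0,0,-0.3,4,-15,2,-1,0,0,-0.4,3,-20,4,-1,0,0,-0.5,2.2,-24,6,-1,0,0,-0.574,2.2,-26.2,7.7,-1])

```text
time: 7.8
tool_pos: [0.5855, -0.1257, 0.1491]
ee_rot: [-3.141, -0.0, -2.693]
wrist_force: [-0.5, -0.9, 1.2]
width: 0.0615
finger_force: 0.0
```

>>> move_arm(deltas=[0,0,0,0,0,0,-1,0,0,0,0,0,0,-1,0,0,0,0,0,0,-1])

```text
time: 8.1
tool_pos: [0.5865, -0.1212, 0.1514]
ee_rot: [-3.141, 0.002, -2.693]
wrist_force: [-0.3, 0.5, 0.0]
width: 0.0851
finger_force: 0.0
```

```bash
python3 lid.py|grep -E 'scene (4|8)'; python3 -c "
from h import *
o=robot.get_obs();print(o['joint_positions'].round(3))
s=robot.snapshot('top');cv2.imwrite('pics/e.png',cv2.resize(s['image'][90:270,140:380,::-1],(800,600)))
P=cloud(s);Z=P[...,2]
r=np.hypot(P[...,0]-.586,P[...,1]+.1225)
print(np.median(P[(r<.12)&(abs(Z)<.02)][:,2]))"
```

```text
scene 40 57 [[-85.0, 83.0], [-79.0, 70.0], [99.0, 114.0], [114.0, 171.0], [121.0, 193.0], [132.0, 255.0], [137.0, 254.0], [140.0, 256.0]]
scene 80 69 [[-86.0, 77.0], [-80.0, 75.0], [14.0, 87.0], [93.0, 100.0], [109.0, 156.0], [126.0, 211.0], [135.0, 262.0], [139.0, 250.0]]
[-0.298  0.209  1.339  0.     1.59  -2.319]
0.00020177691216494154
```

View pics/e.png

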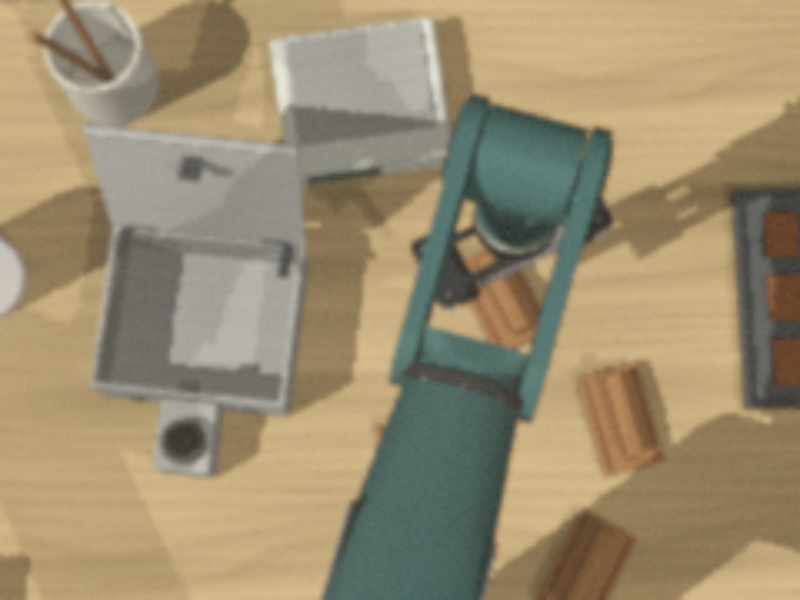

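The lid rests fully open, the tin's floor at (210,315) is clear, and the gripper hangs over the target press at (500,300). Next I go down and grasp.

>>> move_arm(deltas=[0,0,0,0,0,4,-1,0,0,0,0,0,8,-1,0,0,0,0,0,11,-1,0,0,0,0,0,12.2,-1,0,0,0,0,0,12.6,-1,0,0,0,0,0,12.6,1,0,0,0,0,0,12.6,1,0,0,0,0,0,12.6,1])

```text
time: 9.05
tool_pos: [0.5872, -0.1227, 0.0261]
ee_rot: [-3.139, 0.003, -2.693]
wrist_force: [-0.4, 0.9, 0.7]
width: 0.0735
finger_force: 0.0
```

>>> move_arm(deltas=[0,0,0,0,0,0,1,0,0,0,0,0,0,1,0,0,0,0,0,0,1,0,0,0,0,0,0,1,0,0,0,0,0,0,1])

```text
time: 9.55
tool_pos: [0.5857, -0.1223, 0.0238]
ee_rot: [3.141, 0.0, -2.693]
wrist_force: [-0.7, -0.3, 0.8]
width: 0.0334
finger_force: 0.0
```

>>> move_arm(deltas=[0,0,0,0,0,0,1,0,0,0,0,0,0,1,0,0,0,0,0,0,1,0,0,0,0,0,0,1,0,0,0,0,0,0,1,0,0,0,0,0,-1,1,0,0,0,0,0,-3,1,0,0,0,0,0,-3,1])

```text
time: 10.35
tool_pos: [0.5878, -0.1228, 0.0573]
ee_rot: [-3.138, 0.005, -2.693]
wrist_force: [1.0, 0.3, -0.9]
width: 0.0179
finger_force: 30.0
```

>>> move_arm(deltas=[0,0,0,0,0,-3,1,0,0,0.1,0.5,0.5,-6,1,0,0,0.2,1.5,2,-9,1,0,0,0.3,3,4,-11,1,0,0,0.4,2,6,-11,1,0,0,0.5,0.5,9,-11,1,0,0,0.574,-1,12,-11,1,0,0,0.574,-2.4,14.3,-11,1])

```text
time: 11.15
tool_pos: [0.5447, 0.0187, 0.1635]
ee_rot: [3.141, -0.001, 3.015]
wrist_force: [-0.1, -0.5, -2.2]
width: 0.0181
finger_force: 30.0
```

```bash
cat > goal.py <<'E'
from lid import *
o=robot.get_obs(); p=o['tool_pos']; M=rot(o['ee_rot']); g=np.append(T+(-.008)*ex,p[2])
print(tinframe(p),o['width'],(M.T@(g-p)*100).round(2),o['joint_positions'].round(2))
E
python3 goal.py
```

```text
[ 0.0070103  -0.17832036  0.16346547] 0.018053254435593045 [1.530e+00 1.783e+01 1.000e-02] [-0.07  0.09  1.45  0.    1.6  -1.51]
```

>>> move_arm(deltas=[0,0,0,0.5,3,0,1,0,0,0,1,6,0,1,0,0,0,1.5,9,0,1,0,0,0,1.5,12,0,1,0,0,0,1.5,15,0,1,0,0,0,1.5,17.8,0,1,0,0,0,1.5,17.8,0,1])

```text
time: 11.85
tool_pos: [0.5523, 0.1987, 0.1629]
ee_rot: [3.14, -0.001, 3.02]
wrist_force: [-0.1, -0.1, -1.8]
width: 0.0177
finger_force: 30.0
```

```bash
python3 goal.py; python3 - <<'E'
from lid import *
for n in('scene','top'):
    s=robot.snapshot(n);Q=tinframe(cloud(s));hsv=cv2.cvtColor(s['image'],cv2.COLOR_RGB2HSV)
    m=(hsv[...,1]>110)&(hsv[...,0]<20)&(abs(Q[...,0])<.08)&(abs(Q[...,1])<.09)&(Q[...,2]>.09)&(Q[...,2]<.22)
    q=Q[m]; print(n,m.sum(),np.percentile(q,[2,50,98],axis=0).round(3) if m.any() else 0)
    save(s,'f%s.png'%n)
E
```

```text
[-0.00795049  0.00120463  0.16293771] 0.017712678267812084 [ 0.01 -0.12 -0.  ] [ 0.25  0.18  1.35  0.    1.61 -1.2 ]
scene 322 [[-0.058 -0.031  0.146]
 [ 0.015 -0.013  0.16 ]
 [ 0.045  0.029  0.191]]
top 181 [[-0.063 -0.016  0.151]
 [-0.045  0.007  0.159]
 [-0.018  0.032  0.191]]
```

View pics/fscene.png

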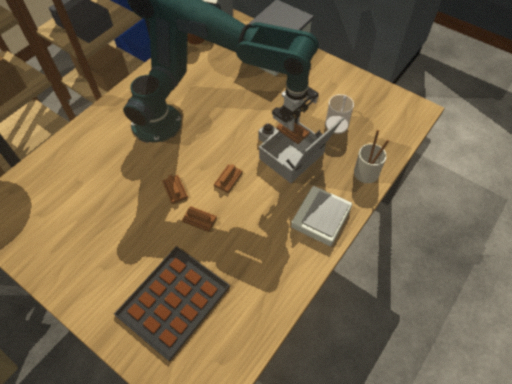

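The press is held level over the tin opening at about (292,135), with the lid standing open behind it. Now I lower it.

>>> move_arm(deltas=[0,0,0,0,0,3,1,0,0,0,0,0,6,1,0,0,0,0,0,9,1,0,0,0,0,0,11,1,0,0,0,0,0,12.3,1,0,0,0,0,0,12.9,1,0,0,0,0,0,13.1,1,0,0,0,0,0,13.1,1])

```text
time: 12.75
tool_pos: [0.5536, 0.1953, 0.0339]
ee_rot: [3.141, 0.002, 3.015]
wrist_force: [-0.6, 0.4, -1.1]
width: 0.018
finger_force: 30.0
```

>>> move_arm(deltas=[0,0,0,0,0,0.2,1,0,0,0,0,0,0.3,1,0,0,0,0,0,0.4,1,0,0,0,0,0,0.4,1])

```text
time: 13.15
tool_pos: [0.5528, 0.1955, 0.029]
ee_rot: [3.141, 0.0, 3.016]
wrist_force: [-0.0, 0.7, -2.0]
width: 0.0178
finger_force: 30.0
```

>>> move_arm(deltas=[0,0,0,0,0,0.1,1,0,0,0,0,0,0.2,1,0,0,0,0,0,0.2,1])

```text
time: 13.45
tool_pos: [0.5531, 0.1955, 0.0278]
ee_rot: [3.141, 0.001, 3.016]
wrist_force: [-2.1, -0.5, 3.5]
width: 0.0178
finger_force: 30.0
```

Contact with the floor shows as +3.5 N (−2 N while hanging). I release it and rise.

>>> move_arm(deltas=[0,0,0,0,0,0,0.2,0,0,0,0,0,0,0.2,0,0,0,0,0,0,0.2,0,0,0,0,0,0,0.2,0,0,0,0,0,0,0.2,0,0,0,0,0,0,0.2])

```text
time: 14.05
tool_pos: [0.5528, 0.1954, 0.0268]
ee_rot: [3.142, -0.0, 3.016]
wrist_force: [0.1, -0.7, 0.1]
width: 0.0379
finger_force: 0.0
```

>>> move_arm(deltas=[0,0,0,0,0,-1,0.2,0,0,0,0,0,-4,0.2,0,0,0,0,0,-8,0.2,0,0,0,0,0,-12,0.2,0,0,0,2,0,-16,0.2,0,0,0,6,0,-18,0.2,0,0,0,11,0,-18,0.2,0,0,0,16,0,-18,0.2])

```text
time: 14.85
tool_pos: [0.3932, 0.2157, 0.209]
ee_rot: [3.139, 0.003, 3.015]
wrist_force: [-0.7, 0.4, 0.3]
width: 0.0376
finger_force: 0.0
```

>>> move_arm(deltas=[0,0,0,4,0,0,0.2,0,0,0,8,0,0,0.2,0,0,0,10,0,0,0.2,0,0,0,10,0,0,0.2,0,0,0,10,0,0,0.2])

```text
time: 15.35
tool_pos: [0.2953, 0.2282, 0.2078]
ee_rot: [3.14, 0.002, 3.016]
wrist_force: [-0.2, -0.4, -0.1]
width: 0.0374
finger_force: 0.0
```

```bash
python3 lid.py|grep -E 'scene (4|8)'; python3 - <<'E'
from lid import *
for n in('scene','top'):
    s=robot.snapshot(n);Q=tinframe(cloud(s));hsv=cv2.cvtColor(s['image'],cv2.COLOR_RGB2HSV)
    m=(hsv[...,1]>100)&(hsv[...,0]<20)&(abs(Q[...,0])<.08)&(abs(Q[...,1])<.09)&(Q[...,2]<.22)
    q=Q[m]; print(n,m.sum(),np.percentile(q,[2,50,98],axis=0).round(3))
    h=q[(q[:,2]<.035)&(q[:,2]>.015)]; c=np.linalg.lstsq(np.c_[h[:,:2],np.ones(len(h))],h[:,2],rcond=None)[0]; print('block plane',len(h),c.round(3))
    if n=='top': cv2.imwrite('pics/g.png',cv2.resize(s['image'][90:270,140:380,::-1],(800,600)))
E
```

```text
scene 40 60 [[-86.0, 81.0], [-82.0, 79.0], [97.0, 109.0], [108.0, 146.0], [120.0, 192.0], [130.0, 225.0], [135.0, 256.0], [139.0, 254.0]]
scene 80 66 [[-87.0, 78.0], [-80.0, 72.0], [37.0, 77.0], [92.0, 88.0], [111.0, 159.0], [125.0, 208.0], [135.0, 257.0], [139.0, 253.0]]
scene 389 [[-0.06  -0.034  0.008]
 [-0.006 -0.009  0.028]
 [ 0.044  0.031  0.06 ]]
block plane 228 [0.016 0.028 0.025]
top 513 [[-0.058 -0.03   0.014]
 [-0.01  -0.004  0.023]
 [ 0.043  0.031  0.056]]
block plane 357 [-0.005 -0.006  0.022]
```

View pics/g.png

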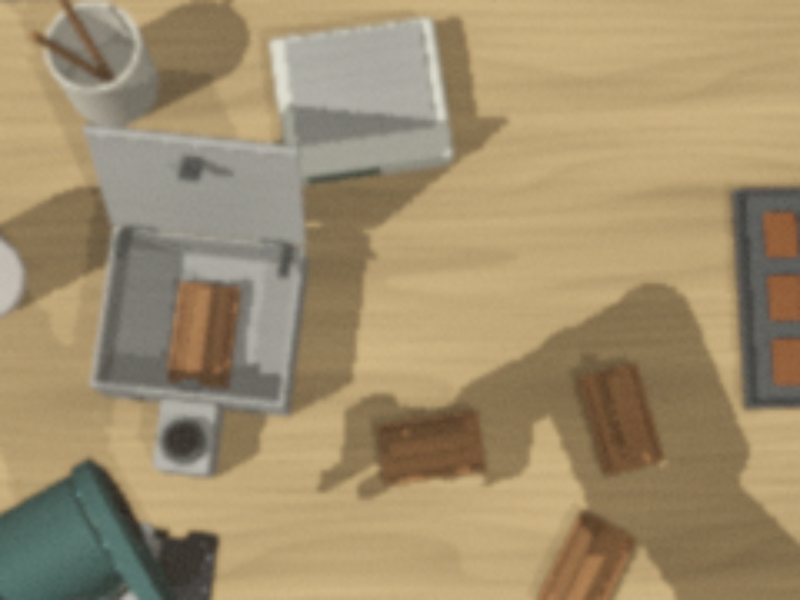

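The press lies flat in the tin, centred at about (205,333), the lid rests open, and the gripper is clear.

```bash
python3 -c "
from bench import robot
print(robot.close_job())"
```

```text
the job is handed in; nothing more can be done
None
```

I handed the job in at about 15 s: the lid rests open at about 1.86 rad, the press lies flat and grip up on the tin floor with the gripper clear, and the scale, jug and tray were left untouched; no verdict was shown.

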